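Pack a fan and stack a bin over it

TASK

Pull open the top drawer of the small cabinet, take out the square fan and lay it flat on the floor of the bin that stands on its own, beside the battery holder already in there. Then lift the upper bin out of the nested pair and stack it on that bin where it stands, turned half round so that it sits level on the ledges above the fan instead of nesting down onto it. Set the fan and the bin down rather than dropping them, and leave the lower bin of the pair, the gear motor in the drawer and the things on the bench where they are; the drawer may stay open.

Things in the scene. Friction and masses are not known exactly. Their poses are not given: they have to be found in the camera images.
- kit_bin: Grey-blue open parts bin, alone on the bench, the battery holder inside; loose, about 190 g. Over the rim 193 mm long (x), 149 mm wide (y), 76 mm high; origin at the centre of its underside, z up, its front towards -x. Three walls are full height; the front has a wide pick opening. Walls slope in to a footprint of 160 x 116 mm.
- kit_bin_front (a point): Middle of the low front edge of kit_bin, at (-80, 0, 36) mm in its frame. The pick opening is cut down to this height, 78 mm wide, between full-height corner returns.
- kit_bin_floor (a point): Centre of kit_bin's inner floor, 3 mm above its underside; axes as the bin. The floor is 155 mm long (x) and 111 mm wide (y), but only 85 mm wide between the hollow columns on the long walls, which stand at x = 40 to 64 and x = -36 to -12 mm and rise to the ledges, leaning outwards slightly with the walls.
- kit_bin_ledges (a point): Centre of the four flat stacking ledges (tops of the columns), 49 mm above kit_bin's underside; axes as the bin. A like bin the same way round slides over the columns and nests, its origin 27 mm above this bin's; turned half round its bottom edges rest on the ledges, its origin here, with 4 mm of play in the rim all round.
- top_bin: The upper bin of the nested pair, empty; the same model as kit_bin (size, origin, axes, ledges). At the start it is nested in under_bin, same way round, its rim top 103 mm above the bench. The top 27 mm of its walls is an upright rim band 9 mm thick, centred on y = +-70 mm (long sides) and x = 92 mm (rear), wholly above the rim of under_bin.
- top_bin_front (a point): Middle of the low front edge of top_bin, at (-80, 0, 36) mm in its frame; tells which way the bin faces.
- under_bin: The lower bin of the nested pair, the same model, standing on the bench; it stays where it is.
- fan: Black square axial fan, 60 x 60 mm and 25 mm high, about 70 g, lying flat in the top drawer at the start (left or right half). Origin at the centre of its underside, z up, x and y along its sides.
- battery_holder: Black holder with two AA cells, 32 mm (x) by 66 mm (y) by 17 mm high, lying across kit_bin's floor against its rear (+x) end. Origin at the centre of its underside.
- gear_motor: Yellow gear motor with a steel motor can, 70 mm long (x) by 22 mm by 19 mm high, lying in the top drawer beside the fan; stays in the drawer. Origin at the centre of its underside.
- cabinet_front (a point): Middle of the upper front edge of a grey two-drawer cabinet fixed on the bench, 240 mm wide (y), 270 mm deep (behind this point, towards +x), 150 mm high; z up, -x is the way its front looks (towards the robot).
- cabinet_drawer0 (a joint): How far the top drawer is pulled out (m), 0 closed, up to 0.19; it slides along the cabinet's -x axis, lightly (about 1 N of friction) and stays where it is left. Inside it is 225 mm deep, 198 mm wide and 43 mm high; its inner floor is 85 mm above the bench, its front panel is 15 mm thick and its top edge 138 mm above the bench.
- cabinet_drawer0_handle (a point): Middle of the top drawer's handle, a level steel bar 11 mm thick and 120 mm long along the cabinet's y axis, 35 mm in front of the drawer's front, 112 mm above the bench.
- drawer_floor (a point): Point on the top drawer's inner floor, in the middle of its width and 18 mm behind its front panel; moves with the drawer.
- tape_roll: Black roll of tape lying flat, 90 mm across, 19 mm high. Origin under its centre.
- pliers: Pliers with orange handles, 145 mm long (x) by 55 mm, 14 mm high, lying on the bench.
- screwdriver: Orange-handled screwdriver, 145 mm long (x), lying on the bench.

How it is judged:
By the outcome, as a careful person would: the job done as asked, in the order asked, and still so for the second after the job is handed in, with the robot touching nothing.
It also fails if it takes over 72 s, if anything falls off the work surface, if the arm or the gripper's body presses on something with over 40 N, if the wrist force passes 120 N, or if a joint passes its speed limit or range.

ROBOT

A 6-joint arm with a two-finger parallel gripper is mounted at the origin on the work surface. World frame = base frame: x ahead of the robot, y to its left, z up, the work surface at z = 0. Lengths are in m, angles in rad, forces in N, time in s.
With the tool pointing down it reaches from about 0.25 to 0.8 m from the base axis. Payload 8.5 kg.
Tool frame: the origin (TCP) lies midway between the tips of the shut fingers; the grasp point (between the pads) lies 19 mm behind it; z points along the fingers, y is the line along which they close (so a half turn about z gives the same grasp; the last joint's range is limited). The gripper opens to 85 mm and grips with 20 to 120 N. Pads are 22 mm wide; open, the fingers measure 114 mm over their backs; the gripper's body (76 mm by 85 mm) begins 54 mm behind the grasp point. The pads swing forward as they close: fully open they stand 13 mm farther back than shut.
Start: joints at [-1.339, 0.238, -0.013, 1.319, 0, 1.571], TCP at [0.121, -0.511, 0.199] pointing down, gripper open.
Joint ranges: [-2.66, 2.66], [-1.03, 1.9], [-1.14, 1.46], [-1.82, 2.27], [-1.45, 1.34], [-3.14, 3.14]. Speed limits (rad/s): [2.22, 2.22, 2.79, 3.14, 3.14, 3.14].

INTERFACE

Orientations are given as a rotation vector (axis times angle).
In Python, from station import status, eyes, hand_in, models gives the robot as it stands.
- The arm moves only by the shell command python3 -m pendant 'ROWS' [OPENING] [FORCE]. ROWS is a JSON object of lists of equal length, an entry for each row: "xyz": the shift along the tool's x, y, z in mm, a list of three; "delta_rot": the turn, a rotation vector about the tool's x, y, z in degrees, a list of three. A call has 1 to 12 rows; each row is the pose to reach, as a shift and turn from the pose commanded when the call began, along the tool's axes at that moment; what a row does not reach only later rows make up. A row lasts 1/12 s, in which the tool goes at most 41.7 mm and 7.16 degrees, less where a joint would pass 70% of its speed; a pose out of reach is approached as far as the arm can. A call with a gripper value outside its range is refused whole. OPENING is the closure in counts, from 0 (fully open) to 255 (shut), set as the call begins (- or left out, the last holds). The fingers move at their own pace and stop on an object; FORCE is the grip in N (left out, the last holds). Time passes only in rows, so rows that repeat a pose let the fingers close. It gives the time, the measured TCP pose, the force, the opening and the grip force at its end, in the units of the state.
- status.read_state(): the state, without advancing time (a new reading comes with each control period).
- eyes.capture(name): name is "scene" or "side" or "wrist"; returns a dict with "color" (400x640x3 uint8, blue, green, red), "intrinsics" (3x3 intrinsics, pixels), "cam_to_world" (4x4, takes a point from camera to world coordinates); the wrist camera has in their place "hand_eye" (4x4, takes a point from camera to tool coordinates, whose origin is the TCP and whose axes are the flange's). Camera axes: x right, y down, z forward; pixel columns grow to the right and rows downward; lengths in m; the calibration is good to about 2 mm. A picture is of the moment at which its call begins: read the wrist's pose just before it. There is no depth.
- hand_in(): hands the job in; it is judged then, once.
Trained networks look in a picture, given as the dict that the camera call returned (one of the last four; its "shot" number tells which), for a name from the list of things; names that differ only in an ending like _2 or _b are one class to them, and where a whole thing is asked for, a point or a joint stands for the part that bears it (a point fixed in the world has none). Each returns a list of dicts, best first, with "score" (0 to 1); they miss things now and then, are a little off and sometimes report something else, mostly with a low value. They report only what shows in the picture. A call takes as long as a camera call.
- models.regions_of(picture, target): "region" (400x640 bool, what is visible of it) and "pixel" ([row, column] in pixels, amid what is visible of it).
The state is a dict: "time_s": time; "joints": joint angles; "qd": joint speeds; "effort": joint torques, N m; "eef_pos": TCP position; "ee_rot": TCP orientation; "contact_force": force on the tool from outside, world axes, zero at the start; "moment": the same for the moment, N m; "finger_gap": finger opening in m; "grasp_force": force on a finger pad.
Only numpy, scipy, OpenCV 4.12 (cv2) and the standard library are available. Lean on these libraries where they do the work, as an engineer would, in place of code of your own. Each camera call takes 0.05 s, during which the arm holds its last target. There are 200 camera calls.

## Working session

There is one attempt and no reset: what is moved stays moved. The work goes in short steps, Python scripts to look and compute and a shell command to move; the robot and the scene stay as the last step left them, time stands still between calls to the robot, and variables do not carry over. Pictures are saved under pics/ and viewed, at most 10 in all, crops included, and the job is handed in when it is done.

```bash
ls; mkdir -p pics; python3 - <<'E'
from station import status, eyes, models
import cv2, numpy as np
print(status.read_state())
for n in ("scene","side"):
    p=eyes.capture(n); cv2.imwrite(f"pics/{n}0.png",p["color"]); print(n,p["intrinsics"].tolist(),np.round(p["cam_to_world"],4).tolist())
    for t in ("kit_bin","top_bin","under_bin","kit_bin_front","cabinet_drawer0_handle","battery_holder","tape_roll","pliers","screwdriver"):
        print(n,t,[(round(r["score"],2),np.round(r["pixel"]).tolist(),int(r["region"].sum())) for r in models.regions_of(p,t)[:3]])
E
```

```text
pics
{'time_s': 0.0, 'joints': array([-1.33905095e+00,  2.38760707e-01, -1.42889315e-02,  1.31922063e+00,
       -2.46593324e-06,  1.57076518e+00]), 'qd': array([-9.36811660e-04,  5.33856194e-05,  9.78061142e-05, -1.18125778e-03,
        3.28902055e-05, -1.37915931e-03]), 'effort': array([ 2.50311241e-03, -5.38786948e+01,  3.46435905e+01,  1.83293765e-02,
       -2.86129580e-05,  1.03718855e-05]), 'eef_pos': array([ 0.12046654, -0.51048713,  0.19847471]), 'ee_rot': array([-3.11906635e+00, -3.63090090e-01,  2.71360216e-04]), 'contact_force': array([ 1.12747132, -0.33800004,  0.75326796]), 'moment': array([ 0.00171058, -0.00340959, -0.03781736]), 'grasp_force': 0.0, 'finger_gap': 0.08527954668757103}
scene [[396.7899128298268, 0.0, 322.7376400495882], [0.0, 396.7899128298268, 200.94116418714657], [0.0, 0.0, 1.0]] [[0.7837, 0.4496, -0.4285, 1.0167], [0.6209, -0.5498, 0.5587, -0.5503], [0.0156, -0.7039, -0.7101, 0.8041], [0.0, 0.0, 0.0, 1.0]]
scene kit_bin [(0.87, [147.0, 364.0], 2632)]
scene top_bin [(0.9, [277.0, 193.0], 5337)]
scene under_bin [(0.76, [314.0, 207.0], 896), (0.53, [275.
[... 443 characters left out ...]
, [0.0, 0.0, 1.0]] [[-0.9701, -0.1576, 0.1848, 0.4112], [-0.2425, 0.6704, -0.7013, 0.6397], [-0.0134, -0.7251, -0.6885, 0.7575], [0.0, 0.0, 0.0, 1.0]]
side kit_bin [(0.7, [358.0, 320.0], 8218)]
side top_bin [(0.77, [139.0, 379.0], 2663)]
side under_bin [(0.85, [162.0, 376.0], 1194), (0.54, [202.0, 287.0], 1479), (0.49, [202.0, 232.0], 14678)]
side kit_bin_front [(0.81, [356.0, 316.0], 8075)]
side cabinet_drawer0_handle [(0.56, [201.0, 285.0], 1318)]
side battery_holder [(0.63, [379.0, 284.0], 710)]
side tape_roll [(0.82, [209.0, 379.0], 520), (0.64, [138.0, 382.0], 2799)]
side pliers [(0.7, [282.0, 365.0], 665), (0.22, [198.0, 287.0], 1452), (0.18, [205.0, 232.0], 14933)]
side screwdriver []
```

View pics/scene0.png

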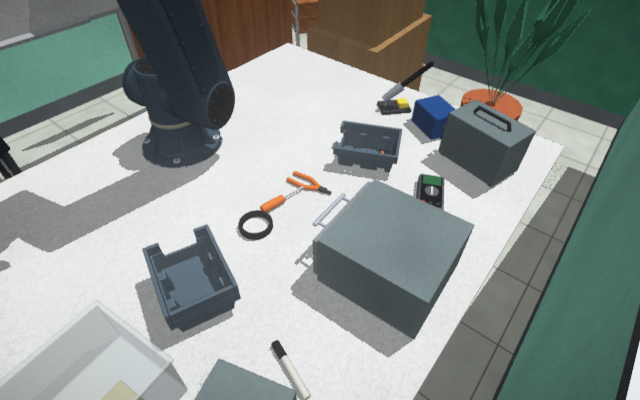

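View pics/side0.png

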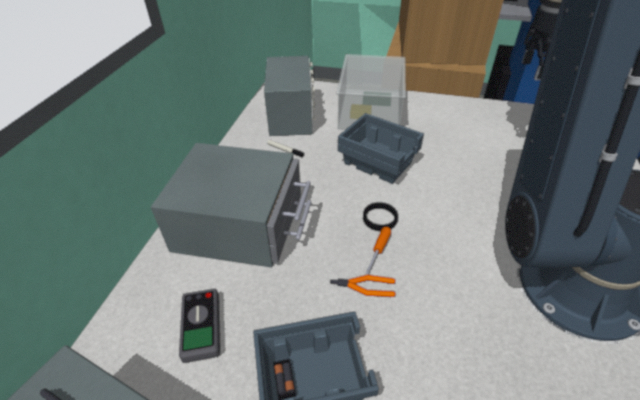

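The scene view shows kit_bin at (147,364), the nested pair at (277,193) with its opening towards the robot, the cabinet around (250,390) and the handle at (210,331). The side view shows kit_bin at the bottom (358,320), with the battery holder at its far-from-robot end. Next I fit the poses.

```bash
cat > h.py <<'E'
import numpy as np, cv2
from scipy.optimize import minimize
from scipy.spatial.transform import Rotation as R
from station import status, eyes, models
def tool():
    s=status.read_state(); T=np.eye(4); T[:3,:3]=R.from_rotvec(s["ee_rot"]).as_matrix(); T[:3,3]=s["eef_pos"]; return T
def cap(n):
    T=tool(); p=eyes.capture(n); p["c2w"]=p["cam_to_world"] if n!="wrist" else T@p["hand_eye"]; return p
def proj(p,X):
    W=np.linalg.inv(p["c2w"]); c=np.atleast_2d(X)@W[:3,:3].T+W[:3,3]; c=c@p["intrinsics"].T; return c[:,:2]/c[:,2:]
def ray(p,rc,z):
    d=p["c2w"][:3,:3]@np.linalg.solve(p["intrinsics"],[rc[1],rc[0],1]); o=p["c2w"][:3,3]; return o+d*(z-o[2])/d[2]
def place(P,x,y,yaw):
    c,s=np.cos(yaw),np.sin(yaw); return P@np.array([[c,s,0],[-s,c,0],[0,0,1]])+[x,y,0]
def rect(lx,ly,z,cx=0): return np.array([[cx+a*lx/2,b*ly/2,z] for a in(-1,1) for b in(-1,1)])
S=4
def hullmask(pts):
    m=np.zeros((400*S,640*S),np.uint8); h=cv2.convexHull(np.round((pts+.5)*S).astype(np.int32)); cv2.fillConvexPoly(m,h,1); return m>0
def best(p,t,i=0):
    r=models.regions_of(p,t)[i]["region"]; n,l,st,_=cv2.connectedComponentsWithStats(r.astype(np.uint8)); return l==1+np.argmax(st[1:,4])
def fit(obs,P,x0,hull=True):
    """obs: list of (pic, region); P model points; maximise IoU of hulls"""
    ms=[]
    for p,r in obs:
        ij=np.argwhere(r)[:,::-1].astype(float); c=np.vstack([ij+d for d in((-.5,-.5),(.5,.5),(-.5,.5),(.5,-.5))]); ms.append(hullmask(c))
    def f(v):
        e=0
        for (p,_),m in zip(obs,ms):
            k=hullmask(proj(p,place(P,v[0]/1e3,v[1]/1e3,v[2]/57.3))); e+=1-(k&m).sum()/(k|m).sum()
        return e/len(obs)
    x0=[x0[0]*1e3,x0[1]*1e3,x0[2]]
    b=min((minimize(f,[x0[0],x0[1],x0[2]+a],method="Nelder-Mead",options=dict(initial_simplex=[[x0[0],x0[1],x0[2]+a],[x0[0]+15,x0[1],x0[2]+a],[x0[0],x0[1]+15,x0[2]+a],[x0[0],x0[1],x0[2]+a+10]],xatol=.1,fatol=1e-5,maxiter=150)) for a in(-20,0,20)),key=lambda b:b.fun)
    return np.round(b.x,1),round(b.fun,4)
def BIN(z=0,pair=False):
    B=np.vstack([rect(.193,.149,.076),rect(.193,.149,.049),rect(.160,.116,0)])+[0,0,z]
    return B
PAIR=np.vstack([rect(.193,.149,.103),rect(.193,.149,.049),rect(.16,.116,0)])
CAB=np.vstack([rect(.27,.24,.15,.135),rect(.27,.24,0,.135),rect(.001,.12,.112,-.04)])
def plan(x,y,z,yaw):
    """shift (mm) and turn (deg) in tool axes to a tool-down pose whose tool y axis is at world heading yaw (deg, mod 180)"""
    T=tool(); out=[]
    for a in(0,180):
        t=np.radians(yaw+a); ty=np.array([np.cos(t),np.sin(t),0]); tz=np.array([0,0,-1.]); G=np.c_[np.cross(ty,tz),ty,tz]
        out.append(np.degrees(R.from_matrix(T[:3,:3].T@G).as_rotvec()))
    print("shift",np.round(T[:3,:3].T@(np.array([x,y,z])-T[:3,3])*1e3,1),"turn",[o.round(1).tolist() for o in out])
def st():
    s=status.read_state(); T=tool(); print("t",round(s["time_s"],2),"tcp",(s["eef_pos"]*1e3).round(1),"tooly",np.degrees(np.arctan2(T[1,1],T[0,1])).round(1),"tilt",np.degrees(np.arccos(-T[2,2])).round(2),"F",s["contact_force"].round(1),"gap",round(s["finger_gap"]*1e3,1),"grip",round(s["grasp_force"],1),"q",s["joints"].round(2))
E
python3 - <<'E'
from h import *
A=cap("scene");B=cap("side")
ka=best(A,"kit_bin");kb=best(B,"kit_bin"); x0=ray(A,models.regions_of(A,"kit_bin")[0]["pixel"],.04)
for o in([(A,ka),(B,kb)],[(A,ka)],[(B,kb)]): print("kit",fit(o,BIN(),[x0[0],x0[1],0]))
ta=best(A,"top_bin");tb=best(B,"top_bin"); ua=best(A,"under_bin"); ub=best(B,"under_bin")
x0=ray(A,models.regions_of(A,"top_bin")[0]["pixel"],.06); print(x0)
for o in([(A,ta),(B,tb)],[(A,ta)],[(B,tb)]): print("top",fit(o,BIN(.027),[x0[0],x0[1],0]))
print("pair",fit([(A,ta|ua),(B,tb|ub)],PAIR,[x0[0],x0[1],0]))
for r in models.regions_of(B,"under_bin")+models.regions_of(B,"cabinet_drawer0_handle")[:1]: print(r["score"],r["region"].sum(),cv2.boundingRect(r["region"].astype(np.uint8)))
c=[r["region"] for r in models.regions_of(B,"under_bin") if r["region"].sum()>10000]
if c: print("cab",fit([(B,c[0])],CAB,[.55,.05,0]))
for p in(A,B):
    r=best(p,"cabinet_drawer0_handle"); print("handle",cv2.boundingRect(r.astype(np.uint8)),[ray(p,models.regions_of(p,"cabinet_drawer0_handle")[0]["pixel"],.112).round(3)])
st()
E
```

```text
kit (array([513.3, 326.8,  25.6]), np.float64(0.0296))
kit (array([513.4, 328.8,  25.1]), np.float64(0.0172))
kit (array([514. , 322.7,  25.6]), np.float64(0.0151))Traceback (most recent call last):
  File "<stdin>", line 5, in <module>
  File "h.py", line 20, in best
    r=models.regions_of(p,t)[i]["region"]; n,l,st,_=cv2.connectedComponentsWithStats(r.astype(np.uint8)); return l==1+np.argmax(st[1:,4])
      ~~~~~~~~~~~~~~~~~~~~~~^^^
IndexError: list index out of range
```

```bash
python3 - <<'E'
from h import *
A=cap("scene");B=cap("side")
def get(p,t,n=4):
    for i in range(n):
        r=models.regions_of(p,t)
        if r: return best_(r)
        globals()["A"]=A
def best_(r):
    r=r[0]["region"]; n,l,s,_=cv2.connectedComponentsWithStats(r.astype(np.uint8)); return l==1+np.argmax(s[1:,4])
ta=get(A,"top_bin");tb=get(B,"top_bin");ua=get(A,"under_bin");ub=get(B,"under_bin")
print([None if m is None else cv2.boundingRect(m.astype(np.uint8)) for m in(ta,tb,ua,ub)])
m=ta.nonzero(); x0=ray(A,[m[0].mean(),m[1].mean()],.06); print(x0)
for n,o in(("both",[(A,ta),(B,tb)]),("sc",[(A,ta)]),("sd",[(B,tb)])):
    o=[q for q in o if q[1] is not None]
    if o: print("top",n,fit(o,BIN(.027),[x0[0],x0[1],0]))
c=[r["region"] for t in("under_bin","pliers","cabinet_drawer0_handle") for r in models.regions_of(B,t) if r["region"].sum()>10000]
if c: print("cab",fit([(B,c[0])],CAB,[.55,.05,0]), cv2.boundingRect(c[0].astype(np.uint8)))
for p in(A,B):
    r=get(p,"cabinet_drawer0_handle"); 
    if r is not None: m=r.nonzero(); print("handle",cv2.boundingRect(r.astype(np.uint8)),ray(p,[m[0].mean(),m[1].mean()],.112).round(3))
# two-view check from hand-read top corners of the cabinet (row,col)
for n,p,pts in(("scene",A,[(183,376),(231,472),(237,316)]),("side",B,[(146,198),(155,300),(205,157)])):
    print(n,[ray(p,q,.15).round(3).tolist() for q in pts])
st()
E
```

```text
[(142, 225, 97, 98), (338, 113, 87, 54), (169, 293, 71, 37), (338, 144, 83, 40)]
[ 0.48258357 -0.33302588  0.06      ]
top both (array([ 487.3, -333.2,  -21.2]), np.float64(0.1397))
top sc (array([ 483.6, -329.7,  -22. ]), np.float64(0.0624))
top sd (array([ 488.8, -346.7,  -25.2]), np.float64(0.1449))
handle (260, 187, 42, 25) [ 0.51  -0.079  0.112]
handle (267, 159, 44, 86) [ 0.66  -0.002  0.112]
scene [[0.684, 0.095, 0.15], [0.931, 0.098, 0.15], [0.678, -0.129, 0.15]]
side [[0.926, -0.111, 0.15], [0.664, -0.133, 0.15], [0.914, 0.108, 0.15]]
t 1.9 tcp [ 120.6 -510.9  199.1] tooly -76.7 tilt 0.01 F [-0.5  0.2 -0.7] gap 85.5 grip 0.0 q [-1.34  0.24 -0.01  1.32  0.    1.57]
```

```bash
python3 - <<'E'
from h import *
plan(.50,-.015,.33,0)
E
```

```text
shift [ 483.2 -395.5 -130.9] turn [[-0.0, -0.0, -76.7], [-0.0, 0.0, 103.3]]
```

```bash
python3 -m pendant '{"xyz":[[30,-25,-10],[70,-57,-19],[110,-90,-30],[150,-123,-41],[190,-155,-52],[230,-188,-62],[270,-221,-73],[310,-254,-84],[350,-286,-95],[385,-315,-104],[415,-340,-112],[440,-360,-119]],"delta_rot":[[0,0,-5],[0,0,-12],[0,0,-19],[0,0,-26],[0,0,-33],[0,0,-40],[0,0,-47],[0,0,-54],[0,0,-60],[0,0,-66],[0,0,-72],[0,0,-76.7]]}' 0; python3 - <<'E'
from h import *
st(); w=cap("wrist"); print(w["hand_eye"].round(4).tolist(),w["intrinsics"][0].tolist()); cv2.imwrite("pics/w1.png",w["color"])
r=models.regions_of(w,"cabinet_drawer0_handle"); print([(q["score"],q["pixel"],cv2.boundingRect(q["region"].astype(np.uint8))) for q in r])
plan(.50,-.015,.33,0)
E
```

```text
time_s: 2.9
eef_pos: [0.4179, -0.1214, 0.302]
ee_rot: [2.215, 2.227, 0.001]
contact_force: [1.8, -1.2, 0.8]
finger_gap: 0.0851
grasp_force: 0.0
t 2.9 tcp [ 417.9 -121.4  302. ] tooly 0.3 tilt 0.05 F [ 1.8 -1.2  0.8] gap 85.1 grip 0.0 q [-0.28  0.07  0.04  1.54  0.    1.28]
[[0.0004, -0.948, -0.3182, 0.0808], [1.0, 0.0009, -0.0013, 0.0014], [0.0015, -0.3182, 0.948, -0.1743], [0.0, 0.0, 0.0, 1.0]] [282.98490146400417, 0.0, 321.75128289579567]
[(0.62, [90.0, 525.4], (484, 0, 90, 190))]
shift [103.6  80.6 -27.6] turn [[0.1, -0.0, 0.5], [0.1, 0.2, -179.5]]
```

View pics/w1.png

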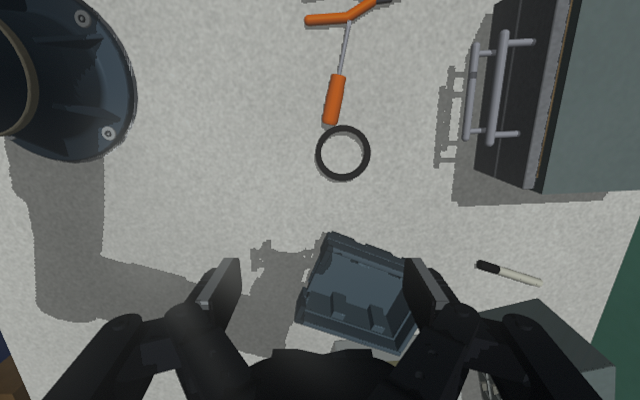

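The wrist view shows the top handle bar from about (row 33, col 503) to (row 141, col 491). The pair is at about (290,360).

```bash
python3 - <<'E'
from h import *
w=cap("wrist")
a=ray(w,(33,503),.112);b=ray(w,(141,491),.112);print(a.round(4),b.round(4),np.hypot(*(a-b)[:2]),(a+b)/2,"dir",np.degrees(np.arctan2(a[1]-b[1],a[0]-b[0])))
r=models.regions_of(w,"top_bin"); print([(q["score"],q["pixel"],cv2.boundingRect(q["region"].astype(np.uint8))) for q in r])
for c in[(3,556),(188,540)]: print("cab top front",ray(w,c,.15).round(4))
g=w["color"][0:200,440:640]; cv2.imwrite("pics/w1c.png",cv2.resize(g,None,fx=3,fy=3,interpolation=cv2.INTER_CUBIC))
E
```

```text
[0.6252 0.0442 0.112 ] [ 0.6356 -0.0757  0.112 ] 0.1203642840909663 [ 0.63041845 -0.01570891  0.112     ] dir 94.95710225331328
[(0.61, [303.7, 356.6], (291, 241, 125, 116))]
cab top front [0.6506 0.062  0.15  ]
cab top front [ 0.6829 -0.1263  0.15  ]
```

View pics/w1c.png

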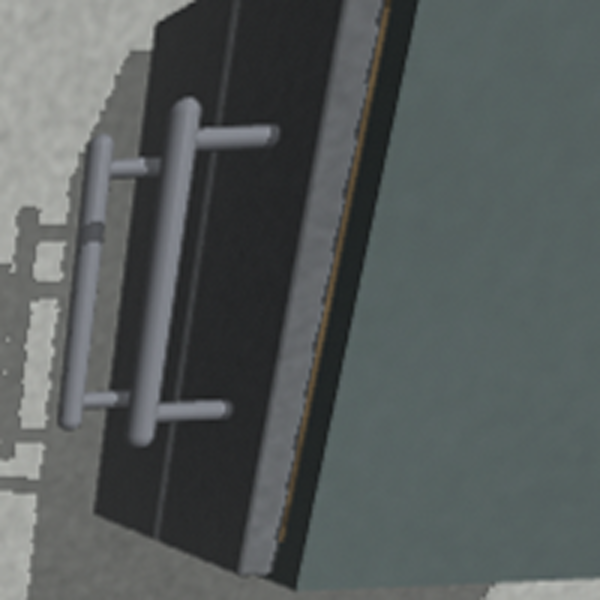

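The crop refines the bar ends to (33,502) and (147,487), and the cabinet's front top edge to (0,576.7)–(196,539.3).

```bash
python3 - <<'E'
from h import *
w=cap("wrist")
for z,P in((.112,[(33.5,502.3),(146.5,487.4)]),(.15,[(0,576.7),(196,539.3)]),(.112,[(33.5,502.3),(146.5,487.4)])):
    a,b=[ray(w,p,z) for p in P]; print(z,a.round(4),b.round(4),np.linalg.norm(a-b).round(4),"dir",np.degrees(np.arctan2(a[1]-b[1],a[0]-b[0])).round(2),((a+b)/2).round(4))
a=ray(w,(0,576.7),.15); b=ray(w,(196,539.3),.15); u=(a-b)/np.linalg.norm(a-b); print("front mid",(b+u*.12).round(4)); plan(.50,-.018,.33,2)
r=models.regions_of(w,"top_bin"); m=r[0]["region"].nonzero() if r else [[0]]
E
```

```text
0.112 [0.6216 0.0388 0.112 ] [ 0.6286 -0.087   0.112 ] 0.126 dir 93.19 [ 0.6251 -0.0241  0.112 ]
0.15 [0.667  0.0593 0.15  ] [ 0.6801 -0.1408  0.15  ] 0.2006 dir 93.73 [ 0.6736 -0.0407  0.15  ]
0.112 [0.6216 0.0388 0.112 ] [ 0.6286 -0.087   0.112 ] 0.126 dir 93.19 [ 0.6251 -0.0241  0.112 ]
front mid [ 0.6723 -0.021   0.15  ]
shift [105.2  83.  -29. ] turn [[-0.0, 0.0, -2.0], [0.0, 0.1, 178.0]]
```

```bash
python3 -m pendant '{"xyz":[[20,30,0],[45,65,0],[70,100,0],[90,125,0],[105,140,0],[105,140,0],[105,140,0],[105,140,0]],"delta_rot":[[0,0,-1],[0,0,-2],[0,0,-3],[0,0,-3],[0,0,-3],[0,0,-3],[0,0,-3],[0,0,-3]]}' 170; python3 - <<'E'
from h import *
st(); w=cap("wrist"); st(); np.savez("w2.npz",c2w=w["c2w"],K=w["intrinsics"],im=w["color"])
cv2.imwrite("pics/w2.png",w["color"])
E
```

```text
time_s: 3.87
eef_pos: [0.5563, -0.02, 0.3011]
ee_rot: [-2.165, -2.276, 0.001]
contact_force: [0.0, -1.1, -0.1]
finger_gap: 0.0285
grasp_force: 0.0
t 3.87 tcp [556.3 -20.  301.1] tooly 2.9 tilt 0.05 F [ 0.  -1.1 -0.1] gap 28.5 grip 0.0 q [-0.04  0.29  0.31  1.6  -0.    1.49]
t 3.92 tcp [556.2 -20.  301.4] tooly 2.8 tilt 0.02 F [-0.4 -0.8  0.1] gap 28.2 grip 0.0 q [-0.04  0.29  0.31  1.6  -0.    1.49]
```

View pics/w2.png

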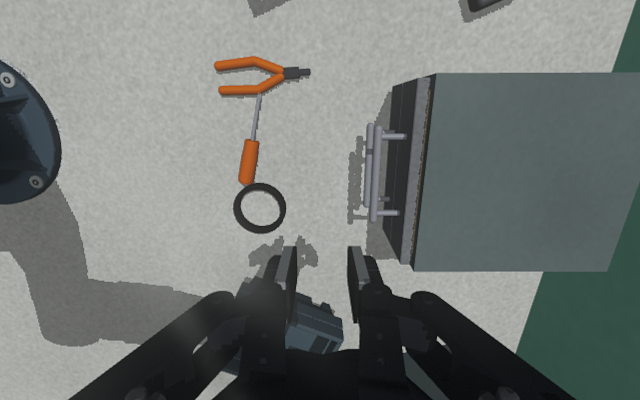

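The upper handle bar runs from (row 123, col 379) to (row 221, col 374). The cabinet's top front edge runs from (73,436) to (270,414).

```bash
python3 - <<'E'
from h import *
d=np.load("w2.npz"); w=dict(c2w=d["c2w"],intrinsics=d["K"])
for z,P in((.112,[(123,379),(221.5,374)]),(.15,[(73,436),(270,414)]),(.15,[(73,640),(271,606)])):
    a,b=[ray(w,p,z) for p in P]; print(z,a.round(4),b.round(4),np.linalg.norm(a-b).round(4),"dir",np.degrees(np.arctan2(a[1]-b[1],a[0]-b[0])).round(2),((a+b)/2).round(4))
plan(.634,-.02,.100,2)
E
```

```text
0.112 [0.6246 0.0468 0.112 ] [ 0.6327 -0.0842  0.112 ] 0.1313 dir 93.55 [ 0.6286 -0.0187  0.112 ]
0.15 [0.6711 0.1016 0.15  ] [ 0.6845 -0.1349  0.15  ] 0.2369 dir 93.24 [ 0.6778 -0.0166  0.15  ]
0.15 [0.8845 0.1123 0.15  ] [ 0.9367 -0.1233  0.15  ] 0.2414 dir 102.51 [ 0.9106 -0.0055  0.15  ]
shift [ -3.8  77.7 201.4] turn [[-0.0, 0.0, 0.8], [-0.0, -0.0, -179.2]]
```

```bash
python3 -m pendant '{"xyz":[[-1,25,20],[-2,50,50],[-2,68,85],[-2,72,120],[-2,72,150],[-2,72,175],[-2,72,190],[-2,72,198],[-2,72,202],[-2,72,202]],"delta_rot":[[0,0,-0.5],[0,0,-0.5],[0,0,-0.5],[0,0,-0.5],[0,0,-0.5],[0,0,-0.5],[0,0,-0.5],[0,0,-0.5],[0,0,-0.5],[0,0,-0.5]]}' 170; python3 - <<'E'
from h import *
st(); plan(.6286,-.0187,.098,3.3)
E
```

```text
time_s: 4.75
eef_pos: [0.6288, -0.0175, 0.0996]
ee_rot: [2.154, 2.287, 0.0]
contact_force: [-0.2, -0.6, -0.2]
finger_gap: 0.0285
grasp_force: 0.0
t 4.75 tcp [628.8 -17.5  99.6] tooly 3.4 tilt 0.01 F [-0.2 -0.6 -0.2] gap 28.5 grip 0.0 q [-0.03  0.46  0.06  1.17  0.    1.48]
shift [-1.2 -0.3  1.6] turn [[0.0, -0.0, 0.1], [0.0, 0.0, -179.9]]
```

```bash
python3 -m pendant '{"xyz":[[0,0,0],[0,0,0],[0,0,0],[0,0,0],[0,0,0],[0,0,0]],"delta_rot":[[0,0,0],[0,0,0],[0,0,0],[0,0,0],[0,0,0],[0,0,0]]}' 255 30 && python3 -m pendant '{"xyz":[[0,-5,0],[0,-17,0],[0,-37,0],[0,-57,0],[0,-77,0],[0,-97,0],[0,-117,0],[0,-137,0],[0,-157,0],[0,-172,0],[0,-182,0],[0,-185,0]],"delta_rot":[[0,0,0],[0,0,0],[0,0,0],[0,0,0],[0,0,0],[0,0,0],[0,0,0],[0,0,0],[0,0,0],[0,0,0],[0,0,0],[0,0,0]]}'
```

```text
time_s: 5.25
eef_pos: [0.6293, -0.0166, 0.0995]
ee_rot: [2.153, 2.288, 0.0]
contact_force: [-0.3, 0.4, -0.1]
finger_gap: -0.0002
grasp_force: 0.0
time_s: 6.25
eef_pos: [0.4429, -0.0279, 0.0994]
ee_rot: [-2.153, -2.288, 0.0]
contact_force: [-0.4, 0.1, -0.2]
finger_gap: -0.0003
grasp_force: 0.0
```

The fingers shut on nothing, so I missed the bar. I'll back up and look again.

```bash
python3 -m pendant '{"xyz":[[0,10,-30],[0,30,-70],[0,60,-105],[0,90,-130],[0,110,-140],[0,115,-140],[0,115,-140],[0,115,-140]],"delta_rot":[[0,0,0],[0,0,0],[0,0,0],[0,0,0],[0,0,0],[0,0,0],[0,0,0],[0,0,0]]}' 170; python3 - <<'E'
from h import *
st(); w=cap("wrist"); np.savez("w3.npz",c2w=w["c2w"],K=w["intrinsics"],im=w["color"])
A=cap("scene"); cv2.imwrite("pics/w3.png",np.hstack([cv2.resize(w["color"][:, 240:640],(400,400)),cv2.resize(A["color"][150:350,250:450],(400,400))]))
E
```

```text
time_s: 6.92
eef_pos: [0.5589, -0.0209, 0.2381]
ee_rot: [-2.152, -2.287, 0.002]
contact_force: [-0.3, -1.0, -0.4]
finger_gap: 0.0283
grasp_force: 0.0
t 6.92 tcp [558.9 -20.9 238.1] tooly 3.5 tilt 0.11 F [-0.3 -1.  -0.4] gap 28.3 grip 0.0 q [-0.04  0.29  0.16  1.44  0.    1.47]
```

View pics/w3.png

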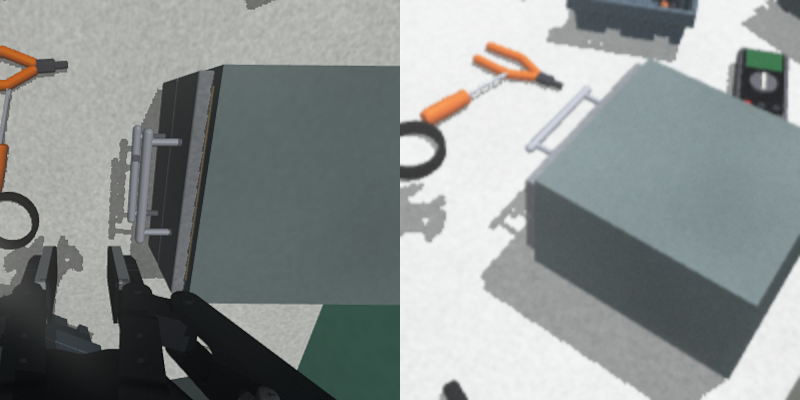

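Still closed. The upper bar is now at (row 128, col 388)–(row 240, col 380). I triangulate using w2.

```bash
python3 - <<'E'
from h import *
W=[]
for f in("w2.npz","w3.npz"):
    d=np.load(f); W.append(dict(c2w=d["c2w"],intrinsics=d["K"]))
for a,b in(((123,379),(128,388)),((221.5,374),(240,380))):
    A=[];B=[]
    for w,q in zip(W,(a,b)):
        D=w["c2w"][:3,:3]@np.linalg.solve(w["intrinsics"],[q[1],q[0],1]);D/=np.linalg.norm(D);M=np.eye(3)-np.outer(D,D);A.append(M);B.append(M@w["c2w"][:3,3])
    print("tri",np.linalg.lstsq(np.vstack(A),np.hstack(B),rcond=None)[0].round(4))
a,b=[ray(W[1],q,.112) for q in((128,388),(240,380))]; print(a.round(4),b.round(4),np.linalg.norm(a-b),((a+b)/2).round(4))
im=np.load("w3.npz")["im"]; cv2.imwrite("pics/w3c.png",cv2.resize(im[110:290,270:470],None,fx=4,fy=3.3,interpolation=cv2.INTER_CUBIC)[:590])
B=cap("side"); r=B["color"]; 
for n,p in(("scene",cap("scene")),("side",B)):
    print(n, proj(p,np.array([[.6286,-.0187,.112],[.6246,.0468,.112],[.6327,-.0842,.112],[.6286,-.0187,.05]])).round(1).tolist())
cv2.imwrite("pics/side3.png",cv2.resize(r[140:290,200:400],None,fx=4,fy=4,interpolation=cv2.INTER_CUBIC))
E
```

```text
tri [0.6236 0.0459 0.1148]
tri [ 0.6393 -0.0963  0.0818]
[0.6238 0.0447 0.112 ] [ 0.6317 -0.082   0.112 ] 0.12691059350041986 [ 0.6278 -0.0187  0.112 ]
scene [[329.0, 209.4], [343.8, 194.0], [313.1, 226.2], [328.4, 226.4]]
side [[301.7, 199.5], [295.2, 219.7], [307.5, 181.2], [302.8, 218.4]]
```

View pics/side3.png

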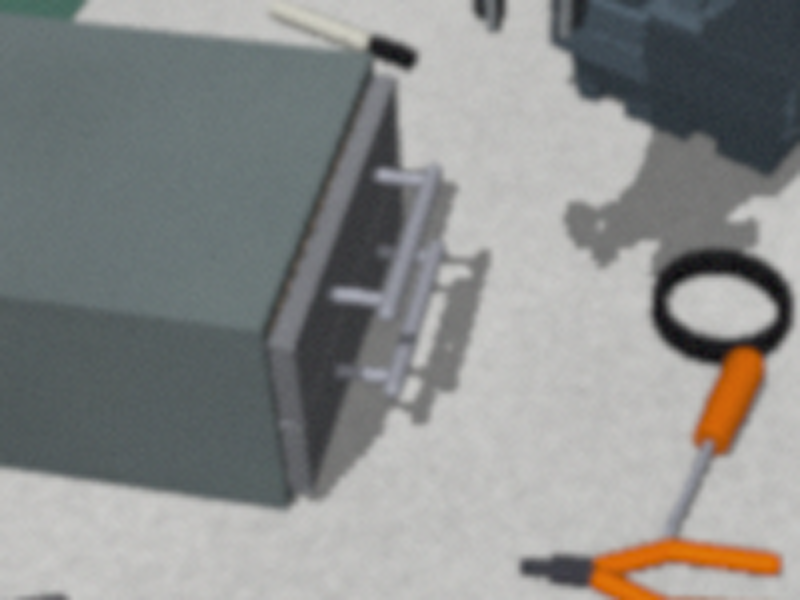

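The bar prediction agrees with the side view, so the fingertips themselves are suspect. I'll check where the TCP projects against the visible tips.

```bash
python3 -m pendant '{"xyz":[[0,0,0],[0,0,0],[0,0,0],[0,0,0],[0,0,0]],"delta_rot":[[0,0,0],[0,0,0],[0,0,0],[0,0,0],[0,0,0]]}' 255; python3 - <<'E'
from h import *
st(); T=tool(); o=[]
for n in("wrist","side"):
    p=cap(n); im=cv2.resize(p["color"],None,fx=4,fy=4,interpolation=cv2.INTER_CUBIC)
    for k,d in enumerate((0,-.019,-.038)):
        q=proj(p,T[:3,3]+T[:3,2]*d)[0]; cv2.circle(im,(int(q[0]*4+2),int(q[1]*4+2)),4,[(0,0,255),(0,255,0),(255,0,0)][k],-1)
        if k==0: c=q; print(n,q)
    x,y=int(c[0]*4),int(c[1]*4); x0=max(0,x-200);y0=max(0,y-300); o.append(cv2.resize(im[y0:y0+600,x0:x0+400],(400,600)))
cv2.imwrite("pics/tips.png",np.hstack(o))
E
```

```text
time_s: 7.53
eef_pos: [0.5593, -0.0209, 0.2393]
ee_rot: [2.153, 2.288, 0.0]
contact_force: [0.1, -0.0, -0.0]
finger_gap: -0.0002
grasp_force: 0.0
t 7.53 tcp [559.3 -20.9 239.3] tooly 3.5 tilt 0.01 F [ 0.1 -0.  -0. ] gap -0.2 grip 0.0 q [-0.04  0.29  0.16  1.44  0.    1.47]
wrist [320.04655683 234.34046758]
side [331.61199617 158.92789478]
```

View pics/tips.png

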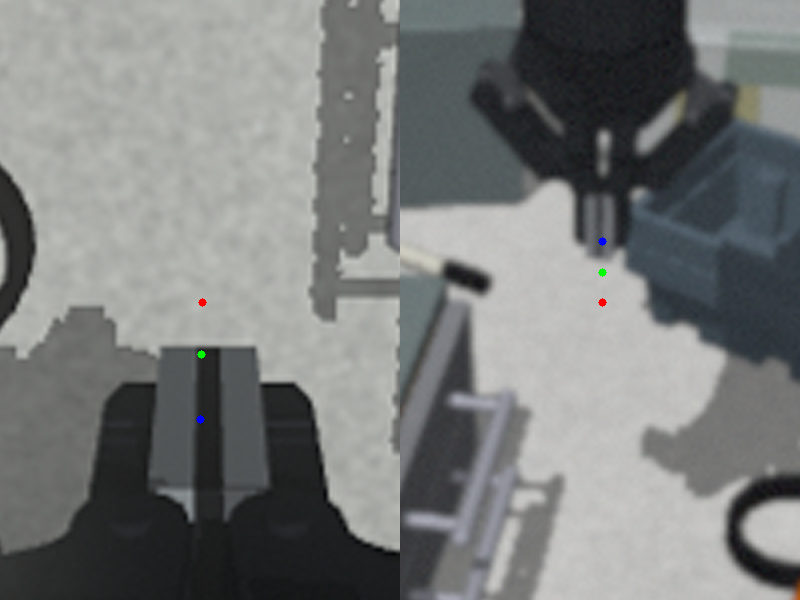

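Both views show the real fingertips about 28 mm behind the reported TCP (tip at side-crop row 257, TCP at 302). So every height needs TCP = tip − 28 mm. I retry the handle lower.

```bash
python3 -m pendant '{"xyz":[[-1,25,0],[-2,50,10],[-2,66,35],[-2,69,65],[-2,69,95],[-2,69,125],[-2,69,145],[-2,69,160],[-2,69,167],[-2,69,169],[-2,69,169]],"delta_rot":[[0,0,0],[0,0,0],[0,0,0],[0,0,0],[0,0,0],[0,0,0],[0,0,0],[0,0,0],[0,0,0],[0,0,0],[0,0,0]]}' 170 && python3 -m pendant '{"xyz":[[0,0,0],[0,0,0],[0,0,0],[0,0,0],[0,0,0]],"delta_rot":[[0,0,0],[0,0,0],[0,0,0],[0,0,0],[0,0,0]]}' 255 30
```

```text
time_s: 8.55
eef_pos: [0.6284, -0.0187, 0.0703]
ee_rot: [-2.153, -2.288, 0.0]
contact_force: [0.4, -0.1, -0.2]
finger_gap: 0.0283
grasp_force: 0.0
time_s: 8.97
eef_pos: [0.6268, -0.0189, 0.0714]
ee_rot: [-2.152, -2.287, 0.002]
contact_force: [-8.3, -1.0, 4.7]
finger_gap: 0.0095
grasp_force: 29.7
```

```bash
python3 -m pendant '{"xyz":[[0,-5,0],[0,-17,0],[0,-37,0],[0,-57,0],[0,-77,0],[0,-97,0],[0,-117,0],[0,-137,0],[0,-157,0],[0,-170,0],[0,-178,0],[0,-180,0]],"delta_rot":[[0,0,0],[0,0,0],[0,0,0],[0,0,0],[0,0,0],[0,0,0],[0,0,0],[0,0,0],[0,0,0],[0,0,0],[0,0,0],[0,0,0]]}' && python3 -m pendant '{"xyz":[[0,0,0],[0,0,0],[0,0,-20],[0,0,-55],[0,0,-95],[0,0,-135],[0,0,-175],[0,0,-215],[0,0,-245],[0,0,-250]],"delta_rot":[[0,0,0],[0,0,0],[0,0,0],[0,0,0],[0,0,0],[0,0,0],[0,0,0],[0,0,0],[0,0,0],[0,0,0]]}' 150; python3 - <<'E'
from h import *
st();plan(.56,-.03,.33,3.5)
E
```

```text
time_s: 9.97
eef_pos: [0.4479, -0.0283, 0.0715]
ee_rot: [-2.152, -2.288, -0.006]
contact_force: [1.0, 7.6, -1.0]
finger_gap: 0.0095
grasp_force: 29.7
time_s: 10.8
eef_pos: [0.4506, -0.03, 0.3259]
ee_rot: [2.148, 2.283, 0.008]
contact_force: [-0.7, -0.4, -0.4]
finger_gap: 0.0349
grasp_force: 0.0
t 10.8 tcp [450.6 -30.  325.9] tooly 3.5 tilt 0.5 F [-0.7 -0.4 -0.4] gap 34.9 grip 0.0 q [-0.07  0.09  0.13  1.6  -0.    1.44]
shift [ -6.7 109.2  -3.1] turn [[0.5, 0.1, -0.0], [0.1, -0.8, 180.0]]
```

```bash
python3 -m pendant '{"xyz":[[-10,35,0],[-20,75,0],[-20,105,0],[-20,115,0],[-20,115,0],[-20,115,0]],"delta_rot":[[0,0,0],[0,0,0],[0,0,0],[0,0,0],[0,0,0],[0,0,0]]}' 0; python3 - <<'E'
from h import *
st(); w=cap("wrist"); np.savez("w4.npz",c2w=w["c2w"],K=w["intrinsics"],im=w["color"])
T=tool()
FAN=np.vstack([rect(.06,.06,.085),rect(.06,.06,.11)]); MOT=np.vstack([rect(.07,.022,.085),rect(.07,.022,.104)])
for t,P in(("fan",FAN),("gear_motor",MOT)):
    r=models.regions_of(w,t)
    if r:
        q=r[0]; x0=ray(w,q["pixel"],.1); print(t,q["score"],q["pixel"],cv2.boundingRect(q["region"].astype(np.uint8)),x0.round(3), fit([(w,best(w,t))],P,[x0[0],x0[1],3]))
cv2.imwrite("pics/w4.png",w["color"])
E
```

```text
time_s: 11.3
eef_pos: [0.5648, -0.0428, 0.3194]
ee_rot: [-2.152, -2.287, 0.002]
contact_force: [-0.5, -0.4, -0.9]
finger_gap: 0.0854
grasp_force: 0.0
t 11.3 tcp [564.8 -42.8 319.4] tooly 3.5 tilt 0.08 F [-0.5 -0.4 -0.9] gap 85.4 grip 0.0 q [-0.08  0.31  0.39  1.65 -0.    1.43]
fan 0.92 [118.9, 328.6] (305, 98, 47, 50) [0.57  0.025 0.1  ] (array([570.9,  19.7,   7.8]), np.float64(0.0419))
gear_motor 0.84 [194.9, 342.5] (315, 183, 48, 24) [ 0.598 -0.08   0.1  ] (array([ 5.917e+02, -7.870e+01,  4.000e-01]), np.float64(0.1669))
```

View pics/w4.png

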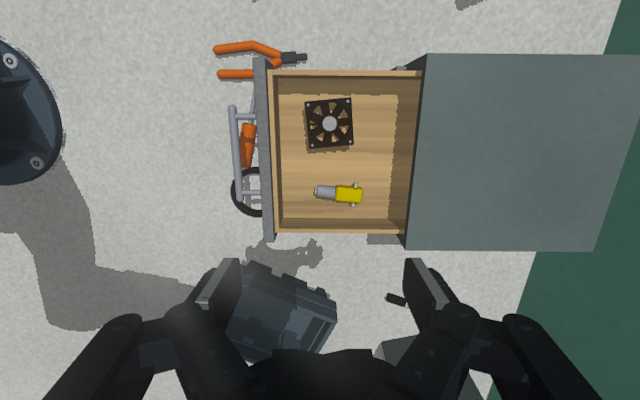

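The fan sits in the left half at about (row 122, col 329), with clear space around it. The motor is at (195,342). I hover over the fan and refit.

```bash
python3 -m pendant '{"xyz":[[15,3,25],[40,6,60],[58,9,95],[62,10,125],[62,10,140],[62,10,140],[62,10,140]],"delta_rot":[[0,0,-1],[0,0,-3],[0,0,-4],[0,0,-4],[0,0,-4],[0,0,-4],[0,0,-4]]}' 0; python3 - <<'E'
from h import *
st(); w=cap("wrist")
FAN=np.vstack([rect(.06,.06,.085),rect(.06,.06,.11)])
r=models.regions_of(w,"fan"); q=r[0]; print(q["score"],q["pixel"],cv2.boundingRect(q["region"].astype(np.uint8))); m=best(w,"fan"); f=fit([(w,m)],FAN,[.571,.02,8]); print(f)
plan(f[0][0]/1e3,f[0][1]/1e3,.056,f[0][2])
E
```

```text
time_s: 12.13
eef_pos: [0.5702, 0.0199, 0.1807]
ee_rot: [-2.071, -2.361, 0.001]
contact_force: [0.2, -0.4, 1.1]
finger_gap: 0.0853
grasp_force: 0.0
t 12.13 tcp [570.2  19.9 180.7] tooly 7.5 tilt 0.03 F [ 0.2 -0.4  1.1] gap 85.3 grip 0.0 q [0.03 0.32 0.06 1.31 0.   1.47]
0.93 [195.4, 321.0] (288, 163, 68, 70)
(array([571.2,  19.7,   8.5]), np.float64(0.022))
shift [  0.2  -1.  126.3] turn [[0.2, 0.0, -1.1], [0.0, -0.3, 178.9]]
```

```bash
python3 -m pendant '{"xyz":[[0,0.5,25],[0,0.5,55],[0,0.5,85],[0,0.5,105],[0,0.5,117],[0,0.5,123],[0,0.5,125],[0,0.5,125]],"delta_rot":[[0,0,-1],[0,0,-1],[0,0,-1],[0,0,-1],[0,0,-1],[0,0,-1],[0,0,-1],[0,0,-1]]}' 0 && python3 -m pendant '{"xyz":[[0,0,0],[0,0,0],[0,0,0],[0,0,0],[0,0,0],[0,0,0]],"delta_rot":[[0,0,0],[0,0,0],[0,0,0],[0,0,0],[0,0,0],[0,0,0]]}' 255 40
```

```text
time_s: 12.95
eef_pos: [0.5721, 0.0198, 0.0561]
ee_rot: [2.051, 2.379, 0.002]
contact_force: [0.4, 0.2, 0.6]
finger_gap: 0.0853
grasp_force: 0.0
time_s: 13.45
eef_pos: [0.5724, 0.0199, 0.0567]
ee_rot: [2.05, 2.378, 0.003]
contact_force: [0.6, -0.3, 5.3]
finger_gap: 0.0589
grasp_force: 43.5
```

```bash
python3 -m pendant '{"xyz":[[0,0,-4],[0,0,-15],[0,0,-35],[0,0,-65],[0,0,-100],[10,0,-135],[30,0,-165],[60,0,-190],[95,1,-210],[130,1,-225],[165,1,-235],[200,1,-240]],"delta_rot":[[0,0,0],[0,0,0],[0,0,0],[0,0,0],[0,0,0],[0,0,-2],[0,0,-4],[0,0,-6],[0,0,-8],[0,0,-11],[0,0,-14],[0,0,-17]]}' && python3 -m pendant '{"xyz":[[27,8,0],[47,14,0],[60,18,0],[62,19,0],[62,19,0],[62,19,0]],"delta_rot":[[0,0,0],[0,0,0],[0,0,0],[0,0,0],[0,0,0],[0,0,0]]}'; python3 - <<'E'
from h import *
st(); w=cap("wrist"); np.savez("w5.npz",c2w=w["c2w"],K=w["intrinsics"],im=w["color"])
for t,P,x0 in(("kit_bin",BIN(),[.513,.327,25]),("battery_holder",np.vstack([rect(.032,.066,.003),rect(.032,.066,.02)]),[.57,.35,25])):
    r=models.regions_of(w,t)
    if r:
        q=r[0]; m=best(w,t); print(t,q["score"],q["pixel"],cv2.boundingRect(m.astype(np.uint8)),fit([(w,m)],P,x0), ray(w,q["pixel"],.03).round(3))
E
```

```text
time_s: 14.45
eef_pos: [0.5427, 0.2195, 0.2977]
ee_rot: [1.673, 2.657, 0.004]
contact_force: [1.0, 0.7, -0.9]
finger_gap: 0.059
grasp_force: 43.2
time_s: 14.95
eef_pos: [0.5334, 0.2812, 0.2953]
ee_rot: [1.677, 2.656, -0.001]
contact_force: [-0.0, -0.4, -0.9]
finger_gap: 0.0592
grasp_force: 43.2
t 14.95 tcp [533.4 281.2 295.3] tooly 25.5 tilt 0.02 F [-0.  -0.4 -0.9] gap 59.2 grip 43.2 q [ 0.49  0.37  0.42  1.62 -0.    1.61]
kit_bin 0.93 [129.2, 319.7] (248, 75, 150, 114) (array([514.2, 323.1,  25.7]), np.float64(0.0111)) [0.509 0.326 0.03 ]
battery_holder 0.85 [135.8, 352.9] (345, 111, 23, 46) (array([563.4, 342.6,  26.7]), np.float64(0.0658)) [0.559 0.338 0.03 ]
```

```bash
python3 -m pendant '{"xyz":[[15,-7,20],[32,-15,50],[44,-20,85],[46,-21,120],[46,-21,158],[46,-21,195],[46,-21,230],[46,-21,260],[46,-21,285],[46,-21,302],[46,-21,311],[46,-21,312]],"delta_rot":[[0,0,0],[0,0,0],[0,0,0],[0,0,0],[0,0,0],[0,0,0],[0,0,0],[0,0,0],[0,0,0],[0,0,0],[0,0,0],[0,0,0]]}' && python3 -m pendant '{"xyz":[[0,0,0],[0,0,3],[0,0,6],[0,0,7],[0,0,7]],"delta_rot":[[0,0,0],[0,0,0],[0,0,0],[0,0,0],[0,0,0]]}'; python3 -c "
from h import *
st()"
```

```text
time_s: 16.2
eef_pos: [0.4937, 0.3135, -0.0183]
ee_rot: [-1.677, -2.655, 0.004]
contact_force: [0.2, 0.4, 0.4]
finger_gap: 0.0591
grasp_force: 43.2
time_s: 16.62
eef_pos: [0.4948, 0.3147, -0.0233]
ee_rot: [1.677, 2.656, 0.001]
contact_force: [-0.8, -0.6, 0.2]
finger_gap: 0.0588
grasp_force: 43.2
t 16.62 tcp [494.8 314.7 -23.3] tooly 25.5 tilt 0.04 F [-0.8 -0.6  0.2] gap 58.8 grip 43.2 q [ 0.57  0.5  -0.23  0.85  0.    1.69]
```

```bash
python3 -m pendant '{"xyz":[[0,0,1],[0,0,1.5],[0,0,1.5]],"delta_rot":[[0,0,0],[0,0,0],[0,0,0]]}' | grep -E "pos|contact"; python3 -m pendant '{"xyz":[[0,0,1],[0,0,1],[0,0,1]],"delta_rot":[[0,0,0],[0,0,0],[0,0,0]]}' | grep -E "pos|contact"
```

```text
eef_pos: [0.4947, 0.3147, -0.0251]
contact_force: [-0.1, 0.5, -0.6]
eef_pos: [0.4947, 0.3147, -0.0252]
contact_force: [-2.4, -1.8, 10.0]
```

```bash
python3 -m pendant '{"xyz":[[0,0,-1],[0,0,-1]],"delta_rot":[[0,0,0],[0,0,0]]}' | grep contact; python3 -m pendant '{"xyz":[[0,0,-1],[0,0,-1],[0,0,-1],[0,0,-1]],"delta_rot":[[0,0,0],[0,0,0],[0,0,0],[0,0,0]]}' 47 20;  python3 -m pendant '{"xyz":[[0,0,-5],[0,0,-20],[0,0,-45],[0,0,-80],[0,0,-120],[0,0,-160],[0,0,-200],[-20,0,-240],[-40,0,-275],[-50,0,-300],[-50,0,-305],[-50,0,-305]],"delta_rot":[[0,0,0],[0,0,0],[0,0,0],[0,0,0],[0,0,0],[0,0,0],[0,0,0],[0,0,0],[0,0,0],[0,0,0],[0,0,0],[0,0,0]]}'; python3 - <<'E'
from h import *
st(); w=cap("wrist"); np.savez("w6.npz",c2w=w["c2w"],K=w["intrinsics"],im=w["color"])
kb=np.array([.5142,.3231]); 
for t,P,x0 in(("kit_bin",BIN(),[.514,.323,25]),("fan",np.vstack([rect(.06,.06,.003),rect(.06,.06,.028)]),[.494,.3135,25]),("battery_holder",np.vstack([rect(.032,.066,.003),rect(.032,.066,.02)]),[.567,.35,25])):
    r=models.regions_of(w,t)
    if r:
        q=r[0]; m=best(w,t); f=fit([(w,m)],P,x0); d=f[0][:2]/1e3-kb; c,s=np.cos(.4485),np.sin(.4485); print(t,q["score"],cv2.boundingRect(m.astype(np.uint8)),f,"in bin",(np.array([c*d[0]+s*d[1],-s*d[0]+c*d[1]])*1e3).round(1))
E
```

```text
contact_force: [0.3, -0.2, 0.0]
time_s: 17.62
eef_pos: [0.4945, 0.3145, -0.0243]
ee_rot: [-1.677, -2.657, 0.0]
contact_force: [-0.2, -0.5, -0.0]
finger_gap: 0.0695
grasp_force: 0.0
time_s: 18.62
eef_pos: [0.5171, 0.2693, 0.2832]
ee_rot: [1.677, 2.654, 0.006]
contact_force: [0.1, -0.3, -1.3]
finger_gap: 0.0697
grasp_force: 0.0
t 18.62 tcp [517.1 269.3 283.2] tooly 25.4 tilt 0.24 F [ 0.1 -0.3 -1.3] gap 69.7 grip 0.0 q [0.48 0.33 0.33 1.56 0.   1.61]
kit_bin 0.63 (260, 71, 155, 118) (array([514.5, 323. ,  25.7]), np.float64(0.0105)) in bin [ 0.2 -0.2]
fan 0.74 (299, 108, 43, 44) (array([495. , 314. ,  25.8]), np.float64(0.0606)) in bin [-21.2   0.1]
battery_holder 0.65 (260, 71, 156, 117) (array([579.1, 405.1,  26.8]), np.float64(0.9295)) in bin [94.  45.7]
```

The fan is placed flat at (−21, 0) in the bin, and the bin did not move. On to the pair, with the tool y axis along the pair's y axis.

```bash
python3 -m pendant '{"xyz":[[-20,-13,-5],[-55,-36,-10],[-92,-60,-15],[-128,-83,-17],[-164,-107,-17],[-200,-130,-17],[-236,-153,-17],[-272,-177,-17],[-308,-200,-17],[-344,-224,-17],[-380,-247,-17],[-415,-270,-17]],"delta_rot":[[0,0,5],[0,0,12],[0,0,19],[0,0,26],[0,0,33],[0,0,40],[0,0,47],[0,0,54],[0,0,61],[0,0,68],[0,0,75],[0,0,82]]}' 135; python3 - <<'E'
from h import *
st(); plan(.439,-.313,.30,-112)
E
```

```text
time_s: 19.97
eef_pos: [0.4519, -0.2096, 0.2974]
ee_rot: [-3.011, -0.896, 0.0]
contact_force: [2.3, 0.6, -0.1]
finger_gap: 0.0403
grasp_force: 0.0
t 19.97 tcp [ 451.9 -209.6  297.4] tooly -56.8 tilt 0.03 F [ 2.3  0.6 -0.1] gap 40.3 grip 0.0 q [-0.43  0.18  0.16  1.55  0.    2.13]
shift [-67.4  79.5  -2.6] turn [[-0.0, 0.0, 55.2], [-0.0, -0.0, -124.8]]
```

```bash
python3 -m pendant '{"xyz":[[-10,12,0],[-25,29,0],[-40,47,0],[-55,64,0],[-64,75,0],[-67,79,0],[-67,79,0],[-67,79,0],[-67,79,0],[-67,79,0]],"delta_rot":[[0,0,7],[0,0,14],[0,0,21],[0,0,28],[0,0,35],[0,0,42],[0,0,49],[0,0,55],[0,0,55],[0,0,55]]}'; python3 - <<'E'
from h import *
st(); w=cap("wrist"); np.savez("w7.npz",c2w=w["c2w"],K=w["intrinsics"],im=w["color"])
for t,P in(("top_bin",BIN(.027)),("under_bin",PAIR),("top_bin_front",BIN(.027))):
    for q in models.regions_of(w,t)[:2]:
        m=q["region"]; print(t,round(q["score"],2),q["pixel"],cv2.boundingRect(m.astype(np.uint8)),fit([(w,m)],P,[.485,-.332,-22]))
E
```

```text
time_s: 20.8
eef_pos: [0.4404, -0.3106, 0.2973]
ee_rot: [-3.087, 0.581, 0.001]
contact_force: [-0.3, 0.8, 0.6]
finger_gap: 0.0404
grasp_force: 0.0
t 20.8 tcp [ 440.4 -310.6  297.3] tooly -111.3 tilt 0.05 F [-0.3  0.8  0.6] gap 40.4 grip 0.0 q [-0.61  0.25  0.25  1.57  0.    2.9 ]
top_bin 0.66 [119.7, 328.0] (263, 45, 127, 159) (array([ 490.4, -335.7,  -21.7]), np.float64(0.0112))
top_bin_front 0.56 [116.3, 327.8] (263, 45, 127, 159) (array([ 490.5, -335.8,  -21.7]), np.float64(0.0072))
```

```bash
python3 - <<'E'
from h import *
d=np.load("w7.npz"); w=dict(c2w=d["c2w"],intrinsics=d["K"]); g=cv2.cvtColor(d["im"],cv2.COLOR_BGR2GRAY)
for n,x,z in(("rear rim",.092,.103),("front rim?",-.092,.103),("left",None,.103)):
    for y in(-.06,-.045,-.025,0,.025,.045,.06):
        P=np.array([[x if x is not None else y,y if x is not None else .070,z]]); q=proj(w,place(P,.4904,-.3357,np.radians(-21.7)))[0].round().astype(int); print(n,y,g[q[1]-1:q[1]+2,q[0]-1:q[0]+2].mean().round(),end="; ")
    print()
E
python3 -m pendant '{"xyz":[[20,-21,20],[45,-47,45],[59,-62,75],[61,-65,105],[61,-65,140],[61,-65,175],[61,-65,203],[61,-65,221],[61,-65,232],[61,-65,237],[61,-65,237],[61,-65,237]],"delta_rot":[[0,0,0.4],[0,0,0.4],[0,0,0.4],[0,0,0.4],[0,0,0.4],[0,0,0.4],[0,0,0.4],[0,0,0.4],[0,0,0.4],[0,0,0.4],[0,0,0.4],[0,0,0.4]]}' 135; python3 -c "
from h import *
st(); plan(.5209,-.2725,.060,-111.7)"
```

```text
rear rim -0.06 92.0; rear rim -0.045 92.0; rear rim -0.025 93.0; rear rim 0 95.0; rear rim 0.025 96.0; rear rim 0.045 99.0; rear rim 0.06 99.0; 
front rim? -0.06 92.0; front rim? -0.045 92.0; front rim? -0.025 186.0; front rim? 0 187.0; front rim? 0.025 191.0; front rim? 0.045 92.0; front rim? 0.06 92.0; 
left -0.06 95.0; left -0.045 94.0; left -0.025 95.0; left 0 95.0; left 0.025 96.0; left 0.045 98.0; left 0.06 98.0; 
time_s: 22.0
eef_pos: [0.5213, -0.2728, 0.0613]
ee_rot: [3.084, -0.596, 0.001]
contact_force: [-0.2, 0.3, 0.4]
finger_gap: 0.0401
grasp_force: 0.0
t 22.0 tcp [ 521.3 -272.8   61.3] tooly -111.9 tilt 0.03 F [-0.2  0.3  0.4] gap 40.1 grip 0.0 q [-0.48  0.42 -0.11  1.04  0.    3.04]
shift [-0.5 -0.1  1.3] turn [[-0.0, -0.0, -0.2], [-0.0, 0.0, 179.8]]
```

The front side is confirmed by the gap in the rim at −x. Closing on the rim and lifting slowly.

```bash
python3 -m pendant '{"xyz":[[0,0,0],[0,0,0],[0,0,0],[0,0,0],[0,0,0],[0,0,0]],"delta_rot":[[0,0,0],[0,0,0],[0,0,0],[0,0,0],[0,0,0],[0,0,0]]}' 255 70 && python3 -m pendant '{"xyz":[[0,0,-2],[0,0,-5],[0,0,-9],[0,0,-14],[0,0,-20],[0,0,-27],[0,0,-35],[0,0,-45],[0,0,-57],[0,0,-72],[0,0,-90],[0,0,-100]],"delta_rot":[[0,0,0],[0,0,0],[0,0,0],[0,0,0],[0,0,0],[0,0,0],[0,0,0],[0,0,0],[0,0,0],[0,0,0],[0,0,0],[0,0,0]]}' && python3 -m pendant '{"xyz":[[0,0,-25],[0,0,-55],[0,0,-85],[0,0,-105],[0,0,-110],[0,0,-110]],"delta_rot":[[0,0,0],[0,0,0],[0,0,0],[0,0,0],[0,0,0],[0,0,0]]}'; python3 - <<'E'
from h import *
st()
for n in("scene","side"):
    p=cap(n)
    for t in("top_bin","under_bin"):
        for q in models.regions_of(p,t)[:3]: print(n,t,round(q["score"],2),q["pixel"],cv2.boundingRect(q["region"].astype(np.uint8)))
E
```

```text
time_s: 22.5
eef_pos: [0.5217, -0.273, 0.0619]
ee_rot: [3.084, -0.597, 0.003]
contact_force: [-0.9, 0.9, 5.8]
finger_gap: 0.0065
grasp_force: 68.9
time_s: 23.5
eef_pos: [0.5216, -0.2731, 0.1634]
ee_rot: [3.084, -0.597, 0.004]
contact_force: [0.2, -0.3, -2.1]
finger_gap: 0.0066
grasp_force: 68.5
time_s: 24.0
eef_pos: [0.5217, -0.2731, 0.2722]
ee_rot: [3.084, -0.597, 0.004]
contact_force: [0.1, 0.6, -2.2]
finger_gap: 0.0065
grasp_force: 68.5
t 24.0 tcp [ 521.7 -273.1  272.2] tooly -111.9 tilt 0.17 F [ 0.1  0.6 -2.2] gap 6.5 grip 68.5 q [-0.48  0.34  0.32  1.54  0.    3.04]
scene top_bin 0.68 [216.9, 164.5] (107, 157, 114, 110)
scene top_bin 0.56 [223.2, 308.3] (292, 211, 24, 20)
scene under_bin 0.79 [285.6, 195.0] (150, 243, 90, 88)
scene under_bin 0.59 [142.8, 369.4] (334, 121, 67, 51)
scene under_bin 0.42 [195.4, 303.3] (251, 155, 114, 97)
side top_bin 0.98 [76.4, 390.5] (340, 49, 99, 62)
side under_bin 0.84 [148.5, 379.8] (338, 121, 85, 63)
```

Only the top bin came up (2.2 N); under_bin stayed. Carry and turn by +227°, swinging outwards.

```bash
python3 -m pendant '{"xyz":[[-2,-6,0],[-7,-20,0],[-14,-38,0],[-21,-56,0],[-28,-75,0],[-35,-94,0],[-42,-113,0],[-49,-132,0],[-55,-151,0],[-62,-170,0],[-68,-187,0],[-73,-200,0]],"delta_rot":[[0,0,-2],[0,0,-7],[0,0,-13.5],[0,0,-20.5],[0,0,-27.5],[0,0,-34.5],[0,0,-41.5],[0,0,-48.5],[0,0,-55.5],[0,0,-62.5],[0,0,-69.5],[0,0,-76]]}' ; python3 - <<'E'
from h import *
st(); plan(.5394,.2576,.272,115.6); plan(.535,.13,.272,45)
E
```

```text
time_s: 25.3
eef_pos: [0.5275, -0.0586, 0.27]
ee_rot: [-2.792, -1.437, 0.002]
contact_force: [0.8, 0.4, -2.5]
finger_gap: 0.0065
grasp_force: 68.6
t 25.3 tcp [527.5 -58.6 270. ] tooly -35.5 tilt 0.08 F [ 0.8  0.4 -2.5] gap 6.5 grip 68.6 q [-0.11  0.24  0.16  1.5   0.    2.08]
shift [ 264.2 -174.1   -1.9] turn [[-0.1, -0.1, -151.1], [-0.1, 0.0, 28.9]]
shift [ 157.8 -103.5   -1.9] turn [[-0.1, -0.0, -80.5], [-0.0, 0.1, 99.5]]
```

```bash
python3 -m pendant '{"xyz":[[5,-3,0],[15,-10,0],[28,-18,0],[42,-28,0],[57,-38,0],[72,-47,0],[87,-57,0],[102,-67,0],[117,-77,0],[132,-87,0],[146,-96,0],[158,-103,0]],"delta_rot":[[0,0,-3],[0,0,-10],[0,0,-17],[0,0,-24],[0,0,-31],[0,0,-38],[0,0,-45],[0,0,-52],[0,0,-59],[0,0,-66],[0,0,-73],[0,0,-80]]}' | grep -E "contact|gap"; python3 - <<'E'
from h import *
st(); plan(.5394,.2576,.272,115.6)
E
```

```text
contact_force: [0.6, -0.2, -1.3]
finger_gap: 0.0066
t 26.3 tcp [536.8 129.5 269.9] tooly 44.5 tilt 0.08 F [ 0.6 -0.2 -1.3] gap 6.6 grip 68.6 q [0.24 0.28 0.22 1.51 0.   1.03]
shift [89.6 91.6 -2.1] turn [[-0.0, -0.1, -71.1], [-0.1, 0.0, 108.9]]
```

```bash
python3 -m pendant '{"xyz":[[3,3,0],[10,10,0],[19,19,0],[29,30,0],[40,41,0],[51,52,0],[61,63,0],[71,73,0],[80,82,0],[87,89,0],[90,92,0],[90,92,0]],"delta_rot":[[0,0,-3],[0,0,-10],[0,0,-17],[0,0,-24],[0,0,-31],[0,0,-38],[0,0,-45],[0,0,-52],[0,0,-59],[0,0,-65],[0,0,-71],[0,0,-71]]}' | grep -E "contact|gap"; cat > held.py <<'E'
from h import *
from scipy.optimize import minimize
st(); O=[]
for n in("scene","side"):
    p=cap(n)
    for q in models.regions_of(p,"top_bin")[:2]:
        print(n,round(q["score"],2),q["pixel"],cv2.boundingRect(q["region"].astype(np.uint8)))
    r=models.regions_of(p,"top_bin"); m=r[0]["region"]; O.append((p,m))
T=tool(); B=BIN(); h=np.radians(np.degrees(np.arctan2(T[1,1],T[0,1]))+90)
ms=[hullmask(np.argwhere(m)[:,::-1].astype(float)) for _,m in O]
def pose(v): # mm: local offset of bin about nominal in hand; deg yaw, roll, pitch
    Q=(B-[.0059,.0698,.0349+0])*1.0
    Q=Q@R.from_euler("xyz",[v[4],v[5],v[3]],degrees=True).as_matrix().T+np.array(v[:3])/1e3
    c,s=np.cos(h),np.sin(h); return Q@np.array([[c,s,0],[-s,c,0],[0,0,1]])+T[:3,3]
def f(v,reg=2e-5): return sum(1-((k:=hullmask(proj(p,pose(v))))&m).sum()/(k|m).sum() for (p,_),m in zip(O,ms))
B=B-[0,0,0]
z0=np.zeros(6); 
# origin z = TCP - 34.9 mm
B=B+[0,0,0]; B0=B.copy(); B=B0
S0=np.vstack([z0]+[z0+4*np.eye(6)[i] for i in range(6)])
b=minimize(f,z0,method="Nelder-Mead",options=dict(initial_simplex=S0,maxiter=500,xatol=.05,fatol=1e-5)); print("fit dx dy dz yaw roll pitch",b.x.round(1),"res",round(b.fun,4),"nominal",round(f(z0),4))
E
python3 held.py
```

```text
contact_force: [-0.4, -0.7, -2.8]
finger_gap: 0.0065
t 27.3 tcp [540.3 257.9 269.7] tooly 115.4 tilt 0.09 F [-0.4 -0.7 -2.8] gap 6.5 grip 68.6 q [ 0.45  0.36  0.34  1.55 -0.    0.  ]
scene 0.67 [79.7, 380.6] (336, 51, 79, 55)
scene 0.65 [222.7, 306.6] (292, 212, 23, 19)
side 0.73 [288.0, 308.9] (231, 225, 161, 128)
side 0.23 [206.1, 337.3] (267, 166, 119, 72)
fit dx dy dz yaw roll pitch [-2.  -1.6  1.2  0.7  0.7  0.7] res 0.0409 nominal 0.0643
```

```bash
python3 -m pendant '{"xyz":[[0,0,10],[0,0,28],[0,0,50],[0,0,72],[0,0,94],[0,0,113],[0,0,128],[0,0,138],[0,0,140],[0,0,140]],"delta_rot":[[0,0,0],[0,0,0],[0,0,0],[0,0,0],[0,0,0],[0,0,0],[0,0,0],[0,0,0],[0,0,0],[0,0,0]]}' | grep -E "contact|gap"; cat > held2.py <<'E'
from h import *
st(); T=tool(); zb=T[2,3]-.0349; print("bin bottom",zb.round(4))
a=np.arctan2(T[1,1],T[0,1])+np.pi/2; n=T[:2,3]-np.array([[np.cos(a),-np.sin(a)],[np.sin(a),np.cos(a)]])@[.0059,.0698]; print("nominal",(n*1e3).round(1),np.degrees(a).round(1)%360)
for c in("side","scene"):
    p=cap(c)
    for t,P,x0 in(("top_bin",BIN(zb),[n[0],n[1],25.7]),("kit_bin",BIN(),[.5144,.3231,25.7])):
        for q in models.regions_of(p,t)[:2]:
            m=q["region"]; b=cv2.boundingRect(m.astype(np.uint8))
            if b[2]>60: print(c,t,round(q["score"],2),b,fit([(p,m)],P,x0))
E
python3 held2.py
```

```text
contact_force: [0.5, 0.1, -1.6]
finger_gap: 0.0063
t 28.43 tcp [540.6 256.8 130.6] tooly 115.0 tilt 0.04 F [ 0.5  0.1 -1.6] gap 6.3 grip 68.6 q [0.44 0.39 0.03 1.21 0.   0.01]
bin bottom 0.0957
nominal [516.4 322.6] 205.0
side top_bin 0.76 (246, 280, 136, 115) (array([516.4, 322.6,  24.9]), np.float64(0.0102))
side kit_bin 0.95 (259, 372, 119, 28) (array([464.5, 430.5,  24.8]), np.float64(0.0509))
side kit_bin 0.49 (331, 274, 65, 23) (array([514.4, 323.1,   5.7]), np.float64(1.0))
scene top_bin 0.72 (335, 95, 72, 52) (array([517.5, 327.2,  25.5]), np.float64(0.0247))
scene top_bin 0.38 (333, 139, 67, 33) (array([571.3, 228.5,  26.5]), np.float64(0.4851))
scene kit_bin 0.71 (333, 139, 67, 33) (array([517.5, 326.5,  22.9]), np.float64(0.3432))
```

```bash
python3 -m pendant '{"xyz":[[1,1,0],[1,1.2,4],[1,1.2,10],[1,1.2,17],[1,1.2,24],[1,1.2,30],[1,1.2,35],[1,1.2,38],[1,1.2,38]],"delta_rot":[[0,0,-0.7],[0,0,-0.7],[0,0,-0.7],[0,0,-0.7],[0,0,-0.7],[0,0,-0.7],[0,0,-0.7],[0,0,-0.7],[0,0,-0.7]]}' | grep -E "contact|gap|pos"; python3 held2.py
```

```text
eef_pos: [0.5388, 0.2575, 0.0918]
contact_force: [0.8, -0.7, -1.9]
finger_gap: 0.0065
t 29.48 tcp [538.8 257.5  91.8] tooly 115.8 tilt 0.08 F [ 0.8 -0.7 -1.9] gap 6.5 grip 68.6 q [ 0.45  0.41 -0.04  1.12  0.   -0.  ]
bin bottom 0.0569
nominal [513.8 323. ] 205.8
side top_bin 0.29 (330, 275, 66, 22) (array([456.5,  85. ,  86.4]), np.float64(0.8343))
side kit_bin 0.82 (254, 337, 126, 63) (array([502.5, 400.5,  -7.3]), np.float64(0.2094))
scene top_bin 0.78 (334, 106, 71, 48) (array([510.1, 336.6,  24.4]), np.float64(0.0675))
scene kit_bin 0.86 (332, 128, 70, 44) (array([517. , 325.9,  24.4]), np.float64(0.2217))
```

Inside the rim without contact, 8 mm above the ledges. I lower in small steps.

```bash
python3 -m pendant '{"xyz":[[0,0,2],[0,0,4],[0,0,5],[0,0,5]],"delta_rot":[[0,0,0],[0,0,0],[0,0,0],[0,0,0]]}' | grep -E "contact|pos"; for i in 1; do python3 -m pendant '{"xyz":[[0,0,1],[0,0,1.5],[0,0,1.5]],"delta_rot":[[0,0,0],[0,0,0],[0,0,0]]}' | grep -E "contact|pos"; done
```

```text
eef_pos: [0.539, 0.2577, 0.0874]
contact_force: [-0.0, -0.2, -1.5]
eef_pos: [0.5393, 0.2577, 0.0862]
contact_force: [-0.3, 0.3, -1.2]
```

```bash
python3 -m pendant '{"xyz":[[0,0,1],[0,0,1],[0,0,1]],"delta_rot":[[0,0,0],[0,0,0],[0,0,0]]}' | grep -E "contact|pos"
```

```text
eef_pos: [0.5394, 0.2577, 0.0853]
contact_force: [-0.3, -1.0, -2.3]
```

```bash
python3 -m pendant '{"xyz":[[0,0,1],[0,0,1],[0,0,1]],"delta_rot":[[0,0,0],[0,0,0],[0,0,0]]}' | grep -E "contact|pos"; python3 -m pendant '{"xyz":[[0,0,0.5],[0,0,1],[0,0,1]],"delta_rot":[[0,0,0],[0,0,0],[0,0,0]]}' | grep -E "contact|pos"
```

```text
eef_pos: [0.5394, 0.2578, 0.0843]
contact_force: [1.1, -0.2, -0.9]
eef_pos: [0.5395, 0.2577, 0.084]
contact_force: [-0.6, -2.6, 6.1]
```

```bash
python3 -m pendant '{"xyz":[[0,0,0.5],[0,0,0.5]],"delta_rot":[[0,0,0],[0,0,0]]}' | grep -E "contact|pos"; python3 -m pendant '{"xyz":[[0,0,0],[0,0,0],[0,0,0],[0,0,0]],"delta_rot":[[0,0,0],[0,0,0],[0,0,0],[0,0,0]]}' 160 20| grep -E "contact|pos|gap"; python3 -m pendant '{"xyz":[[0,0,-5],[0,0,-20],[0,0,-45],[0,0,-80],[0,0,-120],[0,0,-160],[-20,0,-190],[-40,0,-210],[-60,0,-220],[-60,0,-220],[-60,0,-220]],"delta_rot":[[0,0,0],[0,0,0],[0,0,0],[0,0,0],[0,0,0],[0,0,0],[0,0,0],[0,0,0],[0,0,0],[0,0,0],[0,0,0]]}' | grep -E "contact|pos"; python3 - <<'E'
from h import *
st(); W=cap("wrist")
for c,p in(("wrist",W),("side",cap("side"))):
    for z in(.049,.055,.027):
        for q in models.regions_of(p,"top_bin")[:1]:
            m=q["region"]; print(c,z,round(q["score"],2),cv2.boundingRect(m.astype(np.uint8)),fit([(p,m)],BIN(z),[.5144,.3231,25.7]))
S=cap("side"); cv2.imwrite("pics/end.png",np.hstack([cv2.resize(W["color"],(480,300)),cv2.resize(S["color"][250:400,220:420],(320,240))[:300] if 0 else cv2.copyMakeBorder(cv2.resize(S["color"][250:400,220:420],(320,240)),0,60,0,0,cv2.BORDER_CONSTANT)]))
E
```

```text
eef_pos: [0.5396, 0.2576, 0.0839]
contact_force: [-0.6, -3.4, 8.2]
eef_pos: [0.5392, 0.2579, 0.0826]
contact_force: [-0.0, -0.3, 0.3]
finger_gap: 0.0315
eef_pos: [0.594, 0.2842, 0.3024]
contact_force: [0.3, -1.0, -0.1]
t 32.53 tcp [594.  284.2 302.4] tooly 115.8 tilt 0.01 F [ 0.3 -1.  -0.1] gap 31.8 grip 0.0 q [ 0.45  0.49  0.63  1.71  0.   -0.  ]
wrist 0.049 0.89 (317, 42, 135, 167) (array([515.8, 321.7,  25.9]), np.float64(0.0166))
wrist 0.055 0.89 (317, 42, 135, 167) (array([516.9, 321. ,  25.5]), np.float64(0.016))
wrist 0.027 0.89 (317, 42, 135, 167) (array([508. , 327.6,  25.8]), np.float64(0.1128))
side 0.049 0.88 (250, 296, 132, 104) (array([514. , 322.6,  25.7]), np.float64(0.0133))
side 0.055 0.88 (250, 296, 132, 104) (array([513.3, 325.5,  26.2]), np.float64(0.0093))
side 0.027 0.88 (250, 296, 132, 104) (array([516.7, 311.4,  23.8]), np.float64(0.0626))
```

View pics/end.png

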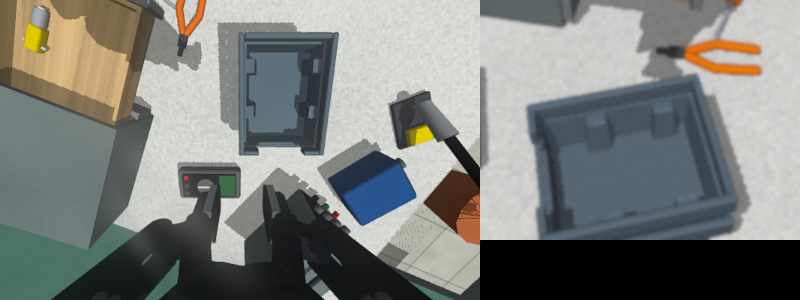

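The final view shows the stacked bin level at (row 95, col 285), its opening turned away from the robot. The fits agree with the 49 mm ledge height, the motor is still in the drawer, and the gripper is clear.

```bash
python3 -c "
from station import hand_in
print(hand_in())"
```

```text
the job is handed in; nothing more can be done
None
```

I handed the job in at about 33 s. The fan lies flat in kit_bin in front of the battery holder, and the top bin is stacked half-turned and level on the ledges above it. My first pull on the drawer handle missed without touching anything, because the real fingertips sit about 28 mm behind the reported TCP. After the lift I only saw under_bin in place and did not re-measure it.

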